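# Dispense one specimen cassette with the hand wheel

### The job

Dispense one cassette from the hand-wheel dispenser: by its black knob, lift the wheel's spring pin out of the notch and turn the wheel exactly one full turn clockwise (seen from above), until the pin has dropped back into the same notch. Then nudge the wheel on clockwise until you feel the pin come up against the far side of the notch, hold it there under light pressure for a moment, and let go. Never force the pin against the ring or take the wheel past the notch, backwards at the start or onwards at the end, and leave everything else on the bench where it is.

Things in the scene. Friction and masses are not known exactly. Their poses are not given: they have to be found in the camera images.
- dispenser: White cast base, 340 x 200 x 50 mm, fixed to the bench, with a dark steel hand wheel at its robot-side end and an aluminium magazine at its far end. Origin on the bench under the wheel's axis; x runs from wheel to magazine, y towards the outfeed channel, z up. Magazine centre at x=185, y=-30 mm, top 106 mm high; outfeed trough beside it at y=-10 to 93 mm, floor 57 mm high.
- wheel_axis (a point): On the wheel's vertical axis, level with its rim's top (77 mm up). Solid disc 158 mm across, hub up to 5 mm higher. Under it a steel ring 190 mm across, top 62 mm up, stays put; it has one square notch 28 mm wide, open at the rim, on the dispenser's -x side. The ring is clamped up to 0.13 rad off either way, which is not reported.
- knob_mid (a point): Middle of the knob on its axis: upright black cylinder, 24 mm across, 50 mm tall (25 mm below and above this point, lower end 3 mm over the rim), 62 mm from the wheel's axis. Head of a spring plunger: pulls straight up, and spins freely about its own axis, so a gripper can keep its yaw as the wheel goes round. Starts on the dispenser's -x side.
- pin: Round-ended steel pin, 8 mm thick, below the knob, through the wheel; origin at its lower tip. In the notch it reaches 7 mm below the ring's top and has about 10 mm of play to each side; elsewhere it slides on the ring's top. Limits: 15 N on the notch's side, 30 N on the ring's top; 4 N or more counts as having come up against the notch's side.
- plunger (a joint): Lift of knob and pin, m: 0 = down in the notch, about 0.007 = resting on top of the ring, 0.013 = as high as it goes (hard stop). A spring presses it down with 6 N at 0, 8 N at 0.013.
- wheel (a joint): Wheel angle, rad, growing clockwise seen from above: near 0 at the start (knob on the dispenser's -x side), 6.28 after one turn. Friction is about 3 N at the knob; in the first half-turn a spring adds up to 6 N, in the second half it drives the wheel on. Let go within 0.6 rad of home, it stays. The wheel moves a pusher out and back once a turn, ejecting the lowest cassette.
- cassette0: Lowest of three equal white plastic cassettes, 40 x 28 x 7 mm, stacked in the magazine; the one to be dispensed. Origin at the centre of its underside.
- cassette1: Second cassette of the stack; stays in the magazine and drops down by one.
- cassette2: Top cassette of the stack; stays in the magazine.
- oil_bottle: Bystander: small amber bottle, 32 mm across, 70 mm tall.
- jar: Bystander: white jar, 56 mm across, 60 mm tall.
- slide_box: Bystander: grey box with black lid, 87 x 34 x 42 mm.
- objective: Bystander: standing steel microscope objective, 28 mm across, 46 mm tall.
- petri: Bystander: flat glass dish, 90 mm across, 14 mm tall.
- lens_brush: Bystander: lying brush, 160 mm long.
- driver: Bystander: lying screwdriver, 150 mm long.

How it is judged:
By the outcome, as a careful person would: the job done as asked, in the order asked, and still so for the second after the job is handed in, with the robot touching nothing.
It also fails if it takes over 72 s, if anything falls off the work surface, if the arm or the gripper's body presses on something with over 40 N, if the wrist force passes 120 N, or if a joint passes its speed limit or range.

### The arm

A 6-joint arm with a two-finger parallel gripper is mounted at the origin on the work surface. World frame = base frame: x ahead of the robot, y to its left, z up, the work surface at z = 0. Lengths are in mm, angles in rad, forces in N, time in s.
With the tool pointing down it reaches from about 275 to 1000 mm from the base axis. Payload 8.4 kg.
Tool frame: the origin (TCP) lies midway between the tips of the shut fingers; the grasp point (between the pads) lies 19 mm behind it (r.grip_point_offset is the distance from the TCP to the grasp point, in mm); z points along the fingers, y is the line along which they close (so a half turn about z gives the same grasp; the last joint's range is limited). The gripper opens to 85 mm and grips with 20 to 120 N. Pads are 22 mm wide; open, the fingers measure 114 mm over their backs; the gripper's body (76 mm by 85 mm) begins 54 mm behind the grasp point. The pads swing forward as they close: fully open they stand 13 mm farther back than shut.
Start: joints at [1.144, 0.353, 1.633, -0, 1.155, -0.002], TCP at [257.585, 569.454, 197.881] pointing down, gripper open.
Joint ranges: [-2.63, 2.63], [-0.92, 2.1], [0.06, 2.66], [-1.3, 4.44], [0, 2.69], [-3.02, 3.02]. Speed limits (rad/s): [2.22, 2.22, 2.79, 3.14, 3.14, 3.14].

### API

Orientations are given as [roll, pitch, yaw] about the fixed x, y, z axes, in that order (R = Rz(yaw) Ry(pitch) Rx(roll)).
In Python, from rig import r gives the robot as it stands. The module is installed in compiled form; this text tells all that it offers.
- The arm moves only by the shell command python3 -m creep 'ROWS' [FORCE]. ROWS is text: rows parted by semicolons, each of 7 numbers parted by spaces: the turn, a rotation vector about the tool's x, y, z in degrees, then the shift along the tool's x, y, z in m, then the closure in counts, from 0 (fully open) to 255 (shut). A call has 1 to 8 rows; each row is the pose to reach, as a shift and turn from the pose commanded when the call began, along the tool's axes at that moment; what a row does not reach only later rows make up. A row lasts 1/8 s, in which the tool goes at most 62.5 mm and 10.7 degrees, less where a joint would pass 70% of its speed; a pose out of reach is approached as far as the arm can. A call with a gripper value outside its range is refused whole. The fingers move at their own pace and stop on an object; FORCE is the grip in N (left out, the last holds). Time passes only in rows, so rows that repeat a pose let the fingers close. It gives the time, the measured TCP pose, the force, the opening and the grip force at its end, in the units of the state.
- r.sense(): the state, without advancing time (a new reading comes with each control period).
- r.grab_frame(name): name is "scene" or "top" or "wrist"; returns a dict with "img" (400x640x3 uint8, red, green, blue), "range_z" (400x640 float32, mm along the optical axis (not along the pixel's ray), 0 where there is no reading), "K" (3x3 intrinsics, pixels), "world_from_camera" (4x4, takes a point from camera to world coordinates). Camera axes: x right, y up, looking along -z (the intrinsics and any distortion apply to the point x, -y, -z); pixel columns grow to the right and rows downward; lengths in mm; the calibration is good to about 2 mm. A picture is of the moment at which its call begins.
- r.sign_off(): hands the job in; it is judged then, once.
The state is a dict: "clock": time; "qpos": joint angles; "qvel": joint speeds; "joint_efforts": joint torques, N m; "eef_pos": TCP position; "tcp_rot": TCP orientation; "contact_force": force on the tool from outside, world axes, zero at the start; "wrist_torque": the same for the moment, N m; "opening": opening from 0.0 (shut) to 1.0 (fully open); "grasp_force": force on a finger pad.
Only numpy, scipy, OpenCV 4.12 (cv2) and the standard library are available. Lean on these libraries where they do the work, as an engineer would, in place of code of your own. Each camera call takes 0.05 s, during which the arm holds its last target. There are 200 camera calls.

## Working session

There is one attempt and no reset: what is moved stays moved. The work goes in short steps, Python scripts to look and compute and a shell command to move; the robot and the scene stay as the last step left them, time stands still between calls to the robot, and variables do not carry over. Pictures are saved under pics/ and viewed, at most 10 in all, crops included, and the job is handed in when it is done.

```bash
mkdir -p pics
python3 - <<'E'
from rig import r
import cv2,numpy as np
s=r.sense();print({k:np.round(v,3) for k,v in s.items()}, r.grip_point_offset)
for n in("top","scene"):
    f=r.grab_frame(n);np.savez(f"pics/{n}.npz",**f);cv2.imwrite(f"pics/{n}.png",f["img"][:,:,::-1]);print(f["K"],f["world_from_camera"])
E
```

```text
{'clock': np.float64(0.0), 'qpos': array([ 1.144,  0.354,  1.634, -0.   ,  1.155, -0.002]), 'qvel': array([ 0.001,  0.   ,  0.   , -0.001,  0.   , -0.001]), 'joint_efforts': array([ 2.0000e-03, -6.0524e+01, -3.4207e+01,  0.0000e+00,  9.0000e-03,
        0.0000e+00]), 'eef_pos': array([257.37 , 568.948, 197.126]), 'tcp_rot': array([-3.14 ,  0.   ,  2.717]), 'contact_force': array([ 0.122,  0.166, -0.026]), 'wrist_torque': array([ 0.038, -0.051, -0.029]), 'grasp_force': np.float64(0.0), 'opening': np.float64(1.0)} 18.700000000000003
[[404.10063298   0.         318.45996904]
 [  0.         404.10063298 198.90833589]
 [  0.           0.           1.        ]] [[ 1.88733429e-02  9.85316357e-01 -1.69692288e-01  3.59379098e+02]
 [-9.99542824e-01  2.26040202e-02  2.00798542e-02 -4.24643417e+01]
 [ 2.36207367e-02  1.69235735e-01  9.85292508e-01  1.29168081e+03]
 [ 0.00000000e+00  0.00000000e+00  0.00000000e+00  1.00000000e+00]]
[[383.70214283   0.         318.04917499]
 [  0.         383.70214283 198.6517528 ]
 [  0.           0.           1.        ]] [[ 8.63277016e-01 -3.03293022e-01  4.03442854e-01  9.93591866e+02]
 [ 5.04633674e-01  5.02995257e-01 -7.01669884e-01 -8.04096042e+02]
 [ 9.88173750e-03  8.09326333e-01  5.87276117e-01  7.31075383e+02]
 [ 0.00000000e+00  0.00000000e+00  0.00000000e+00  1.00000000e+00]]
```

View pics/top.png

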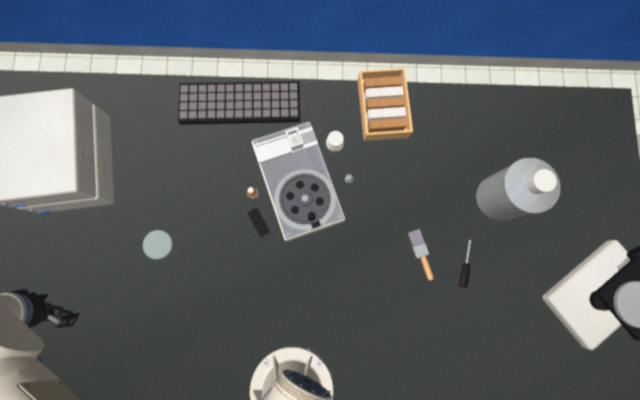

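View pics/scene.png

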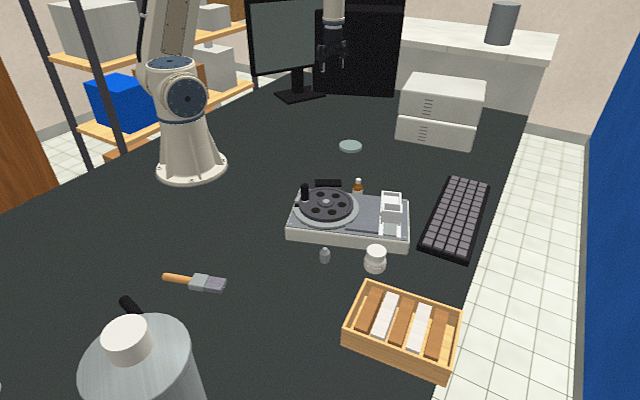

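The top view shows the wheel's hub at about (305,198), the knob near (313,217), the magazine at (295,138), the slide box at (258,222) and the objective at (349,179). The scene view shows the knob at (305,192).

```bash
cat > h.py <<'E'
import numpy as np,cv2
def cloud(f):
    z=f["range_z"].astype(float);K=f["K"];v,u=np.mgrid[:z.shape[0],:z.shape[1]]
    x=(u-K[0,2])/K[0,0]*z;y=(v-K[1,2])/K[1,1]*z
    P=np.stack([x,-y,-z,np.ones_like(z)],-1)@f["world_from_camera"].T
    P=P[...,:3];P[z==0]=np.nan;return P
E
python3 - <<'E'
from h import *
for n,box in(("top",(230,360,115,250)),("scene",(280,420,170,260))):
    f=np.load(f"pics/{n}.npz");P=cloud(f);u0,u1,v0,v1=box
    for u,v in ([(305,198),(313,217),(312,214),(314,221),(295,138),(270,220),(200,300)] if n=="top" else [(305,187),(304,195),(325,202)]):print(n,u,v,P[v,u].round(1))
    Q=P[v0:v1,u0:u1];I=f["img"][v0:v1,u0:u1]
    k=(Q[...,2]>95)&(I.max(-1)<60);print("knob top",k.sum(),np.nanmean(Q[k],0),np.nanmin(Q[k],0) if k.any() else 0,np.nanmax(Q[k],0) if k.any() else 0)
    w=(abs(Q[...,2]-77)<6)&(I.max(-1)<120);
    c=Q[w][:,:2];
    if n=="top":(a,b),rad=cv2.minEnclosingCircle(c.astype(np.float32));print("wheel",w.sum(),a,b,rad,c.mean(0))
    b=(abs(Q[...,2]-50)<5)&(I.min(-1)>110);print("base",b.sum(),cv2.minAreaRect(Q[b][:,:2].astype(np.float32)))
    cv2.imwrite(f"pics/{n}c.png",cv2.resize(I,None,fx=4.4,fy=4.4,interpolation=cv2.INTER_CUBIC)[:,:,::-1])
E
```

```text
top 305 198 [569.3 -26.2  83.4]
top 313 217 [506.3 -51.4 127. ]
top 312 214 [514.7 -48.3 129.4]
top 314 221 [500.3 -55.   79.2]
top 295 138 [760.    9.8  77.5]
top 270 220 [509.9  85.5  -1.7]
top 200 300 [257.1 289.5   6.6]
knob top 45 [509.9341489  -45.87215718 125.27753629] [502.03404868 -54.46364283  98.35300579] [520.26347391 -36.7191525  133.80432546]
wheel 1669 569.7244873046875 -25.039342880249023 76.92186737060547 [570.30918268 -23.38397621]
base 2231 ((639.1509399414062, -8.43157958984375), (338.4635009765625, 340.01190185546875), 20.193700790405273)
scene 305 187 [519.6 -53.6 127.3]
scene 304 195 [517.6 -56.3 100.7]
scene 325 202 [572.4 -31.5  81.3]
knob top 101 [516.73512432 -52.29977196 116.1367301 ] [505.1807433  -60.39126794  95.68820284] [527.25494591 -36.29299051 131.14796477]
base 1757 ((652.40966796875, -40.567657470703125), (337.9354553222656, 277.4029541015625), 20.317182540893555)
```

View pics/topc.png

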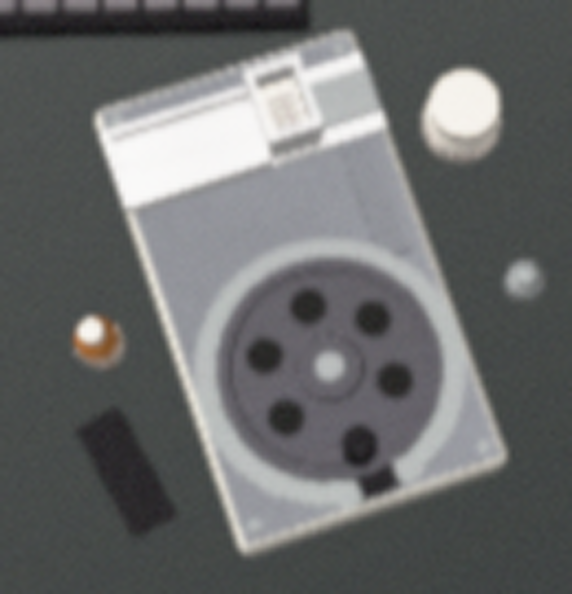

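The crop shows the knob at (360,445), the hub at (330,367) and the notch at (380,480). So the notch is offset counter-clockwise of the knob as seen here. The measurements agree with the geometry: dispenser yaw is about 20.2°, the wheel axis is at about (569.7, -25), and the knob is at about (511, -46.5). I'll align the tool with the dispenser axes and move above the knob.

```bash
python3 -m creep '0 0 3 -0.015 -0.014 -0.005 0;0 0 10 -0.045 -0.042 -0.015 0;0 0 19 -0.080 -0.075 -0.025 0;0 0 28 -0.120 -0.113 -0.035 0;0 0 36 -0.160 -0.150 -0.045 0;0 0 42 -0.200 -0.188 -0.055 0;0 0 45.4 -0.240 -0.225 -0.060 0;0 0 45.4 -0.265 -0.249 -0.060 0' 30
python3 - <<'E'
from rig import r
import numpy as np
s=r.sense();y=s["tcp_rot"][2];d=np.array([511.5,-46.5,255])-s["eef_pos"]
print(s["tcp_rot"],s["qpos"],[d@[np.cos(y),np.sin(y),0],d@[np.sin(y),-np.cos(y),0],-d[2]])
E
```

```text
clock: 1.1
eef_pos: [396.8, 230.4, 258.5]
tcp_rot: [3.141, 0.0, 1.92]
contact_force: [0.5, -0.3, -0.1]
opening: 0.998
grasp_force: 0.0
[3.14059215e+00 4.20350879e-04 1.92021210e+00] [ 5.23293106e-01  2.75661359e-02  1.89956410e+00 -6.26667268e-04
  1.21354979e+00  1.74096001e-01] [np.float64(-299.44259813483706), np.float64(12.968854299901349), np.float64(3.527236632297843)]
```

```bash
python3 -m creep '0 0 0 -0.040 0.002 0 0;0 0 0 -0.090 0.004 0 0;0 0 0 -0.140 0.006 0 0;0 0 0 -0.190 0.008 0 0;0 0 0 -0.240 0.010 0 0;0 0 0 -0.280 0.012 0 0;0 0 0 -0.298 0.013 0 0;0 0 0 -0.298 0.013 0 0'
python3 - <<'E'
from rig import r
from h import *
f=r.grab_frame("wrist");np.savez("pics/w.npz",**f);cv2.imwrite("pics/w.png",f["img"][:,:,::-1])
print(r.sense()["eef_pos"],f["world_from_camera"].round(2))
P=cloud(f);I=f["img"];z=P[...,2]
k=(z>126)&(z<136)&(I.max(-1)<80);print(k.sum(),np.nanmedian(P[k],0),cv2.minEnclosingCircle(P[k][:,:2].astype(np.float32)))
v,u=np.nonzero(k);print(u.min(),u.max(),v.min(),v.max())
w=(abs(z-77)<3)&(I.max(-1)<130);c=P[w][:,:2];print(w.sum(),cv2.minEnclosingCircle(c.astype(np.float32)))
E
```

```text
clock: 2.1
eef_pos: [511.4, -42.5, 257.8]
tcp_rot: [-3.141, -0.0, 1.922]
contact_force: [0.6, 0.7, -0.1]
opening: 1.003
grasp_force: 0.0
[511.12089447 -41.57189015 257.72817309] [[ 9.4000e-01 -3.3000e-01 -1.0000e-01  4.8588e+02]
 [ 3.4000e-01  9.0000e-01  2.8000e-01  2.8580e+01]
 [-0.0000e+00 -2.9000e-01  9.6000e-01  4.3349e+02]
 [ 0.0000e+00  0.0000e+00  0.0000e+00  1.0000e+00]]
265 [511.671456   -46.67028563 128.4269867 ] ((511.55316162109375, -47.133453369140625), 10.727486610412598)
308 327 179 197
5443 ((569.4549560546875, -25.02248191833496), 78.19515991210938)
```

View pics/w.png

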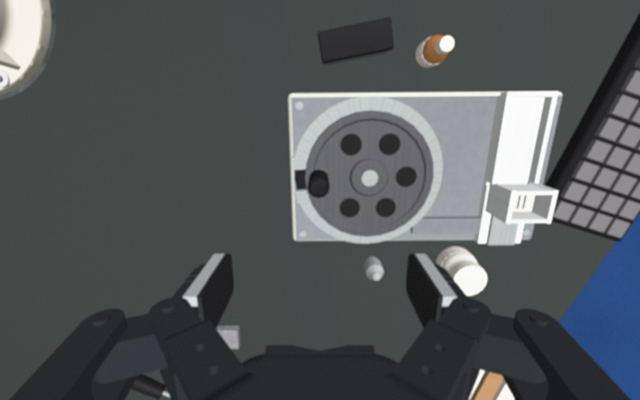

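The wrist view shows the knob top at (318,184), the hub at (369,178) and the notch at (300,180), with the fingers closing left-right, which is radial. The measured knob is (511.6, -46.9) and the axis (569.5, -25.0), 61.9 mm apart as it should be. I'll descend around the knob.

```bash
python3 -m creep '0 0 0 0 0 0.010 0;0 0 0 -0.001 -0.001 0.030 0;0 0 0 -0.002 -0.001 0.060 0;0 0 0 -0.002 -0.001 0.085 0;0 0 0 -0.002 -0.001 0.095 0;0 0 0 -0.002 -0.001 0.095 0;0 0 0 -0.002 -0.001 0.095 0'
python3 - <<'E'
from rig import r
import numpy as np
s=r.sense();y=s["tcp_rot"][2];d=np.array([511.6,-46.9,90])-s["eef_pos"]
print(s["eef_pos"],s["tcp_rot"],[d@[np.cos(y),np.sin(y),0],d@[np.sin(y),-np.cos(y),0],-d[2]])
E
```

```text
clock: 3.02
eef_pos: [512.2, -43.7, 163.8]
tcp_rot: [3.14, 0.001, 1.925]
contact_force: [-0.3, 0.2, 0.9]
opening: 1.003
grasp_force: 0.0
[512.16424464 -43.69099177 163.75545358] [3.14036069e+00 5.50228447e-04 1.92482604e+00] [np.float64(-2.8143835853913677), np.float64(-1.6417523707541806), np.float64(73.75545358436591)]
```

```bash
python3 -m creep '0 0 0 -0.002 -0.001 0.015 0;0 0 0 -0.003 -0.0015 0.040 0;0 0 0 -0.003 -0.0015 0.060 0;0 0 0 -0.003 -0.0015 0.070 0;0 0 0 -0.003 -0.0015 0.074 0;0 0 0 -0.003 -0.0015 0.074 0;0 0 0 -0.003 -0.0015 0.074 100;0 0 0 -0.003 -0.0015 0.074 130' 30
python3 -c "
from rig import r
s=r.sense();print(s['eef_pos'],s['tcp_rot'],s['contact_force'],s['opening'])"
```

```text
clock: 4.03
eef_pos: [511.6, -47.3, 89.4]
tcp_rot: [3.141, 0.0, 1.924]
contact_force: [-0.4, 0.1, 0.2]
opening: 0.607
grasp_force: 0.0
[511.57261081 -47.27607402  89.3976637 ] [3.14074154e+00 4.41492191e-04 1.92444379e+00] [-0.42589738  0.13946558  0.18082598] 0.607056823693602
```

```bash
python3 -m creep '0 0 0 0 0 0 170;0 0 0 0 0 0 190;0 0 0 0 0 0 220;0 0 0 0 0 0 220;0 0 0 0 0 0 220' 40
python3 -c "
from rig import r
s=r.sense();print(s['eef_pos'],s['tcp_rot'],s['contact_force'],s['opening'])"
```

```text
clock: 4.65
eef_pos: [511.7, -47.2, 89.3]
tcp_rot: [3.141, 0.0, 1.924]
contact_force: [-0.2, 0.5, 5.1]
opening: 0.226
grasp_force: 38.9
[511.69569354 -47.23130721  89.34859286] [3.14067853e+00 3.38781166e-04 1.92437373e+00] [-0.15873703  0.51547131  5.05526395] 0.22562525140836492
```

```bash
python3 -m creep '0 0 0 0 0 -0.002 220;0 0 0 0 0 -0.005 220;0 0 0 0 0 -0.008 220;0 0 0 0 0 -0.010 220;0 0 0 0 0 -0.010 220;0 0 0 0 0 -0.010 220'
python3 - <<'E'
from rig import r
from h import *
s=r.sense();print(s['eef_pos'],s['contact_force'],s['opening'])
f=r.grab_frame("wrist");cv2.imwrite("pics/w2.png",f["img"][100:350,120:520,::-1])
t=np.radians(np.arange(0,361,10))
for d,x,y in zip(range(0,361,10),62*np.sin(t),62*(1-np.cos(t))):print(d,round(x,1),round(y,1),end=' | ')
E
```

```text
clock: 5.4
eef_pos: [511.2, -47.2, 98.9]
tcp_rot: [3.141, 0.0, 1.924]
contact_force: [4.6, 0.4, -7.2]
opening: 0.226
grasp_force: 39.5
[511.24723509 -47.20146762  98.87582872] [ 4.56626793  0.42157962 -7.23225155] 0.22606122429032113
0 0.0 0.0 | 10 10.8 0.9 | 20 21.2 3.7 | 30 31.0 8.3 | 40 39.9 14.5 | 50 47.5 22.1 | 60 53.7 31.0 | 70 58.3 40.8 | 80 61.1 51.2 | 90 62.0 62.0 | 100 61.1 72.8 | 110 58.3 83.2 | 120 53.7 93.0 | 130 47.5 101.9 | 140 39.9 109.5 | 150 31.0 115.7 | 160 21.2 120.3 | 170 10.8 123.1 | 180 0.0 124.0 | 190 -10.8 123.1 | 200 -21.2 120.3 | 210 -31.0 115.7 | 220 -39.9 109.5 | 230 -47.5 101.9 | 240 -53.7 93.0 | 250 -58.3 83.2 | 260 -61.1 72.8 | 270 -62.0 62.0 | 280 -61.1 51.2 | 290 -58.3 40.8 | 300 -53.7 31.0 | 310 -47.5 22.1 | 320 -39.9 14.5 | 330 -31.0 8.3 | 340 -21.2 3.7 | 350 -10.8 0.9 | 360 -0.0 0.0 |
```

View pics/w2.png

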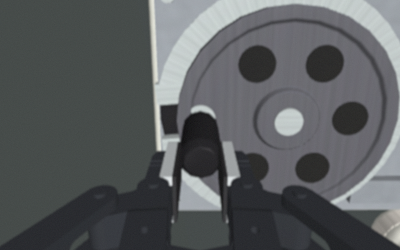

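The wrist crop shows the knob held centrally between the pads and lifted, with the notch behind it at (168,118). The spring pulls down with 7 N, so the pin is about 10 mm up and below the stop. Next is the turn, starting with 0–40°.

```bash
python3 -m creep '0 0 0 0.0054 0.0002 0 220;0 0 0 0.0108 0.0009 0 220;0 0 0 0.0160 0.0021 0 220;0 0 0 0.0212 0.0037 0 220;0 0 0 0.0262 0.0058 0 220;0 0 0 0.0310 0.0083 0 220;0 0 0 0.0356 0.0112 0 220;0 0 0 0.0399 0.0145 0 220'
cat > st.py <<'E'
from rig import r
from h import *
s=r.sense();y=1.924;T=np.array([[np.cos(y),np.sin(y),0],[np.sin(y),-np.cos(y),0],[0,0,-1]])
p=T@(s['eef_pos']-np.array([569.5,-25,99]));F=T@s['contact_force']
a=np.arctan2(p[0],-p[1]);rad=np.array([np.sin(a),-np.cos(a),0]);tan=np.array([np.cos(a),np.sin(a),0])
print("ang",np.degrees(a).round(1),"R",np.hypot(*p[:2]).round(2),"Frad",(F@rad).round(1),"Ftan",(F@tan).round(1),"Fz",F[2].round(1),s['eef_pos'].round(1),s['opening'])
E
python3 st.py
```

```text
clock: 6.45
eef_pos: [510.2, -6.1, 98.6]
tcp_rot: [-3.139, 0.002, 1.925]
contact_force: [2.0, -8.6, -8.0]
opening: 0.227
grasp_force: 39.5
ang 37.9 R 62.22 Frad -4.6 Ftan -7.6 Fz 8.0 [510.2  -6.1  98.6] 0.22675222730826064
```

```bash
python3 -m creep '0 0 0 0.0039 0.0037 0 220;0 0 0 0.0076 0.0076 0 220;0 0 0 0.0109 0.0119 0 220;0 0 0 0.0138 0.0165 0 220;0 0 0 0.0163 0.0213 0 220;0 0 0 0.0184 0.0263 0 220;0 0 0 0.0200 0.0315 0 220;0 0 0 0.0212 0.0367 0 220';python3 st.py
```

```text
clock: 7.45
eef_pos: [534.2, 26.1, 97.5]
tcp_rot: [-3.133, 0.0, 1.925]
contact_force: [-4.7, -7.6, -8.4]
opening: 0.227
grasp_force: 39.6
ang 75.6 R 62.13 Frad -3.6 Ftan -8.2 Fz 8.4 [534.2  26.1  97.5] 0.22703207887626287
```

```bash
python3 -m creep '0 0 0 0.0007 0.0054 0 220;0 0 0 0.0009 0.0108 0 220;0 0 0 0.0007 0.0162 0 220;0 0 0 0 0.0216 0 220;0 0 0 -0.0012 0.0268 0 220;0 0 0 -0.0028 0.0320 0 220;0 0 0 -0.0049 0.0370 0 220;0 0 0 -0.0074 0.0418 0 220';python3 st.py
```

```text
clock: 8.45
eef_pos: [572.2, 35.9, 96.5]
tcp_rot: [-3.127, -0.006, 1.924]
contact_force: [-14.4, 6.5, -3.3]
opening: 0.223
grasp_force: 40.7
ang 112.8 R 60.91 Frad 5.9 Ftan -14.7 Fz 3.3 [572.2  35.9  96.5] 0.22267698510755687
```

```bash
python3 -m creep '0 0 0 0 0 0 220;0 0 0 0 0 0 220;0 0 0 0 0 0 220';python3 st.py
```

```text
clock: 8.82
eef_pos: [574.0, 35.9, 96.9]
tcp_rot: [-3.131, -0.005, 1.924]
contact_force: [-10.6, 5.7, -5.7]
opening: 0.222
grasp_force: 40.0
ang 114.4 R 61.11 Frad 4.9 Ftan -11.0 Fz 5.7 [574.   35.9  96.9] 0.22225408500086327
```

```bash
python3 -m creep '0 0 0 -0.0029 0.0046 -0.001 220;0 0 0 -0.0062 0.0089 -0.002 220;0 0 0 -0.0099 0.0128 -0.002 220;0 0 0 -0.0138 0.0165 -0.002 220;0 0 0 -0.0181 0.0198 -0.002 220;0 0 0 -0.0227 0.0227 -0.002 220;0 0 0 -0.0275 0.0252 -0.002 220;0 0 0 -0.0325 0.0273 -0.002 220';python3 st.py
```

```text
clock: 9.82
eef_pos: [613.5, 17.1, 99.4]
tcp_rot: [-3.137, -0.006, 1.924]
contact_force: [-2.6, 15.1, -8.3]
opening: 0.225
grasp_force: 39.4
ang 156.5 R 60.94 Frad 8.5 Ftan -12.7 Fz 8.3 [613.5  17.1  99.4] 0.22547266040545855
```

```bash
python3 -m creep '0 0 0 -0.0052 0.0021 0 220;0 0 0 -0.0104 0.0038 0 220;0 0 0 -0.0158 0.0050 0 220;0 0 0 -0.0212 0.0052 0 220;0 0 0 -0.0266 0.0050 0 220;0 0 0 -0.0320 0.0043 0 220;0 0 0 -0.0372 0.0031 0 220;0 0 0 -0.0424 0.0015 0 220';python3 st.py
```

```text
clock: 10.82
eef_pos: [631.4, -23.5, 100.0]
tcp_rot: [-3.14, -0.003, 1.924]
contact_force: [1.7, 6.5, -7.9]
opening: 0.223
grasp_force: 39.5
ang -161.1 R 61.95 Frad 1.8 Ftan -6.5 Fz 7.9 [631.4 -23.5 100. ] 0.22254668450510157
```

```bash
python3 -m creep '0 0 0 -0.0050 -0.0021 0 220;0 0 0 -0.0098 -0.0046 0 220;0 0 0 -0.0144 -0.0075 0 220;0 0 0 -0.0187 -0.0110 0 220;0 0 0 -0.0226 -0.0148 0 220;0 0 0 -0.0263 -0.0188 0 220;0 0 0 -0.0296 -0.0231 0 220;0 0 0 -0.0325 -0.0278 0 220';python3 st.py
```

```text
clock: 11.82
eef_pos: [617.1, -65.5, 100.7]
tcp_rot: [-3.14, -0.0, 1.924]
contact_force: [-0.1, 1.5, -7.6]
opening: 0.223
grasp_force: 39.5
ang -119.4 R 62.51 Frad -1.1 Ftan -1.1 Fz 7.6 [617.1 -65.5 100.7] 0.2233933730792643
```

```bash
python3 -m creep '0 0 0 -0.0025 -0.0048 0.0005 220;0 0 0 -0.0046 -0.0099 0.001 220;0 0 0 -0.0062 -0.0152 0.001 220;0 0 0 -0.0074 -0.0205 0.001 220;0 0 0 -0.0081 -0.0260 0.001 220;0 0 0 -0.0083 -0.0315 0.001 220;0 0 0 -0.0081 -0.0371 0.001 220;0 0 0 -0.0074 -0.0426 0.001 220';python3 st.py
```

```text
clock: 12.82
eef_pos: [580.2, -86.8, 99.9]
tcp_rot: [-3.142, -0.0, 1.924]
contact_force: [-1.5, 1.9, -7.9]
opening: 0.225
grasp_force: 39.5
ang -79.6 R 62.69 Frad -2.2 Ftan 1.1 Fz 7.9 [580.2 -86.8  99.9] 0.22519259907018657
```

```bash
python3 -m creep '0 0 0 0.0012 -0.0052 0 220;0 0 0 0.0028 -0.0104 0 220;0 0 0 0.0049 -0.0154 0 220;0 0 0 0.0074 -0.0202 0 220;0 0 0 0.0103 -0.0248 0 220;0 0 0 0.0136 -0.0291 0 220;0 0 0 0.0173 -0.0330 0 220;0 0 0 0.0212 -0.0367 0 220';python3 st.py
```

```text
clock: 13.82
eef_pos: [539.1, -79.6, 100.1]
tcp_rot: [3.141, 0.001, 1.924]
contact_force: [3.3, 1.6, -8.7]
opening: 0.223
grasp_force: 39.5
ang -40.6 R 62.49 Frad -3.0 Ftan -2.1 Fz 8.7 [539.1 -79.6 100.1] 0.22345227458265113
```

```bash
python3 -m creep '0 0 0 0.0043 -0.0033 0 220;0 0 0 0.0089 -0.0062 0 220;0 0 0 0.0137 -0.0087 0 220;0 0 0 0.0187 -0.0108 0 220;0 0 0 0.0239 -0.0124 0 220;0 0 0 0.0291 -0.0136 0 220;0 0 0 0.0345 -0.0143 0 220;0 0 0 0.0367 -0.0144 0 220';python3 -m creep '0 0 0 0 0 0 220;0 0 0 0 0 0 220';python3 st.py
```

```text
clock: 14.82
eef_pos: [512.7, -50.3, 100.0]
tcp_rot: [3.141, 0.001, 1.925]
contact_force: [3.8, -2.9, -8.9]
opening: 0.223
grasp_force: 39.5
clock: 15.08
eef_pos: [512.6, -50.1, 99.9]
tcp_rot: [3.142, 0.0, 1.925]
contact_force: [4.5, -0.6, -9.1]
opening: 0.225
grasp_force: 39.5
ang -3.6 R 62.24 Frad -3.9 Ftan -2.4 Fz 9.1 [512.6 -50.1  99.9] 0.22522078963489225
```

```bash
python3 -m creep '0 0 0 0.0015 0 0 220;0 0 0 0.003 0 0 220;0 0 0 0.0035 0 0.001 220;0 0 0 0.0035 0 0.001 220;0 0 0 0.0035 0 0.001 220';python3 st.py
```

```text
clock: 15.7
eef_pos: [511.4, -47.2, 98.9]
tcp_rot: [-3.142, 0.001, 1.925]
contact_force: [4.5, -3.5, -8.3]
opening: 0.225
grasp_force: 39.6
ang -0.7 R 62.15 Frad -2.9 Ftan -4.8 Fz 8.3 [511.4 -47.2  98.9] 0.2248129332876947
```

Back exactly at the start angle. Now I'll lower the pin gently, watching the vertical force.

```bash
python3 -m creep '0 0 0 0 0 0.002 220;0 0 0 0 0 0.004 220;0 0 0 0 0 0.006 220;0 0 0 0 0 0.007 220;0 0 0 0 0 0.007 220';python3 st.py
```

```text
clock: 16.32
eef_pos: [511.4, -47.2, 91.8]
tcp_rot: [-3.141, 0.0, 1.925]
contact_force: [3.7, -4.0, -6.8]
opening: 0.228
grasp_force: 39.8
ang -0.6 R 62.17 Frad -2.0 Ftan -5.0 Fz 6.8 [511.4 -47.2  91.8] 0.22824144765785598
```

```bash
python3 -m creep '0 0 0 0 0 0.001 220;0 0 0 0 0 0.002 220;0 0 0 0 0 0.0025 220;0 0 0 0 0 0.0025 220;0 0 0 0 0 0.0025 220';python3 st.py
```

```text
clock: 16.95
eef_pos: [511.5, -47.1, 89.6]
tcp_rot: [3.141, 0.0, 1.924]
contact_force: [2.7, -3.0, -4.7]
opening: 0.228
grasp_force: 40.6
ang -0.6 R 62.07 Frad -1.5 Ftan -3.8 Fz 4.7 [511.5 -47.1  89.6] 0.22792984098628175
```

```bash
python3 -m creep '0 0 0 0 0 0.0005 220;0 0 0 0.0007 0 0.0007 220;0 0 0 0.0014 0 0.0007 220;0 0 0 0.002 0 0.0007 220;0 0 0 0.002 0 0.0007 220';python3 st.py
python3 -m creep '0 0 0 0.0007 0 0 220;0 0 0 0.0014 0.0001 0 220;0 0 0 0.002 0.0001 0 220;0 0 0 0.002 0.0001 0 220';python3 st.py
```

```text
clock: 17.58
eef_pos: [511.0, -45.1, 89.4]
tcp_rot: [3.141, 0.001, 1.925]
contact_force: [1.3, -4.8, 5.2]
opening: 0.227
grasp_force: 42.4
ang 1.2 R 61.86 Frad 0.4 Ftan -5.0 Fz -5.2 [511.  -45.1  89.4] 0.22695135668819888
clock: 18.08
eef_pos: [510.4, -43.3, 89.4]
tcp_rot: [3.141, 0.001, 1.925]
contact_force: [1.7, -5.4, 6.3]
opening: 0.226
grasp_force: 42.4
ang 3.1 R 61.86 Frad -0.0 Ftan -5.6 Fz -6.3 [510.4 -43.3  89.4] 0.2255248406314155
```

```bash
python3 -m creep '0 0 0 0.0006 0 0 220;0 0 0 0.0012 0.0001 0 220;0 0 0 0.0015 0.0002 0 220;0 0 0 0.0015 0.0002 0 220';python3 st.py
python3 -m creep '0 0 0 0.0006 0.0001 0 220;0 0 0 0.0012 0.0002 0 220;0 0 0 0.0015 0.0002 0 220;0 0 0 0.0015 0.0002 0 220';python3 st.py
```

```text
clock: 18.58
eef_pos: [510.0, -41.8, 89.4]
tcp_rot: [3.141, 0.001, 1.925]
contact_force: [0.4, -4.9, 6.0]
opening: 0.229
grasp_force: 42.4
ang 4.5 R 61.82 Frad 1.0 Ftan -4.8 Fz -6.0 [510.  -41.8  89.4] 0.2285175990585595
clock: 19.08
eef_pos: [509.7, -40.7, 89.4]
tcp_rot: [3.141, 0.001, 1.925]
contact_force: [2.1, -7.5, 5.3]
opening: 0.227
grasp_force: 42.4
ang 5.5 R 61.81 Frad -0.1 Ftan -7.7 Fz -5.3 [509.7 -40.7  89.4] 0.22704086353784417
```

```bash
python3 -m creep '0 0 0 0.0004 0 0 220;0 0 0 0.0007 0.0001 0 220;0 0 0 0.0007 0.0001 0 220';python3 st.py
```

```text
clock: 19.45
eef_pos: [509.7, -40.4, 89.4]
tcp_rot: [3.141, 0.002, 1.925]
contact_force: [1.3, -9.7, 4.8]
opening: 0.228
grasp_force: 42.3
ang 5.8 R 61.78 Frad 1.1 Ftan -9.7 Fz -4.8 [509.7 -40.4  89.4] 0.22767222218022495
```

```bash
python3 -m creep '0 0 0 0.0004 0 0 220;0 0 0 0.0007 0.0001 0 220;0 0 0 0.0007 0.0001 0 220';python3 st.py
```

```text
clock: 19.82
eef_pos: [509.6, -40.0, 89.4]
tcp_rot: [3.141, 0.002, 1.925]
contact_force: [0.5, -11.3, 4.2]
opening: 0.228
grasp_force: 42.2
ang 6.2 R 61.74 Frad 2.3 Ftan -11.1 Fz -4.2 [509.6 -40.   89.4] 0.2284685113149841
```

```bash
python3 -m creep '0 0 0 0.0003 0 0 220;0 0 0 0.0006 0.0001 0 220;0 0 0 0.0006 0.0001 0 220;0 0 0 0.0006 0.0001 0 220;0 0 0 0.0006 0.0001 0 220;0 0 0 0.0006 0.0001 0 220;0 0 0 0.0006 0.0001 0 220;0 0 0 0.0006 0.0001 0 220';python3 st.py
```

```text
clock: 20.82
eef_pos: [509.5, -39.7, 89.4]
tcp_rot: [3.141, 0.003, 1.925]
contact_force: [1.8, -12.7, 3.7]
opening: 0.23
grasp_force: 42.2
ang 6.5 R 61.76 Frad 1.3 Ftan -12.7 Fz -3.7 [509.5 -39.7  89.4] 0.22988522045961002
```

```bash
python3 -m creep '0 0 0 0 0 0 150;0 0 0 0 0 0 100;0 0 0 0 0 0 60;0 0 0 0 0 0 0;0 0 0 0 0 0 0;0 0 0 0 0 0 0' ;python3 st.py
python3 -m creep '0 0 0 0 0 -0.005 0;0 0 0 0 0 -0.020 0;0 0 0 0 0 -0.045 0;0 0 0 0 0 -0.080 0;0 0 0 0 0 -0.115 0;0 0 0 0 0 -0.145 0;0 0 0 0 0 -0.160 0;0 0 0 0 0 -0.160 0'
python3 - <<'E'
from rig import r
from h import *
f=r.grab_frame("wrist");P=cloud(f);I=f["img"];z=P[...,2]
k=(z>122)&(z<136)&(I.max(-1)<80);print(k.sum(),np.nanmedian(P[k],0),cv2.minEnclosingCircle(P[k][:,:2].astype(np.float32)))
a=cv2.resize(I[80:260,270:590],None,fx=1.6,fy=1.6)
g=r.grab_frame("top")["img"][110:250,230:370];a=np.hstack([a,cv2.resize(g,(288,288))])
cv2.imwrite("pics/end.png",a[:,:,::-1])
E
```

```text
clock: 21.58
eef_pos: [509.0, -38.1, 88.7]
tcp_rot: [-3.141, -0.0, 1.924]
contact_force: [-0.0, -0.7, 0.1]
opening: 0.998
grasp_force: 0.0
ang 8.0 R 61.95 Frad 0.2 Ftan -0.7 Fz -0.1 [509.  -38.1  88.7] 0.9975363391676089
clock: 22.58
eef_pos: [509.5, -38.2, 249.8]
tcp_rot: [3.14, 0.001, 1.924]
contact_force: [0.0, -1.0, -0.2]
opening: 0.997
grasp_force: 0.0
363 [509.48463449 -40.09993104 128.03738835] ((509.90460205078125, -40.99385070800781), 11.349382400512695)
```

View pics/end.png

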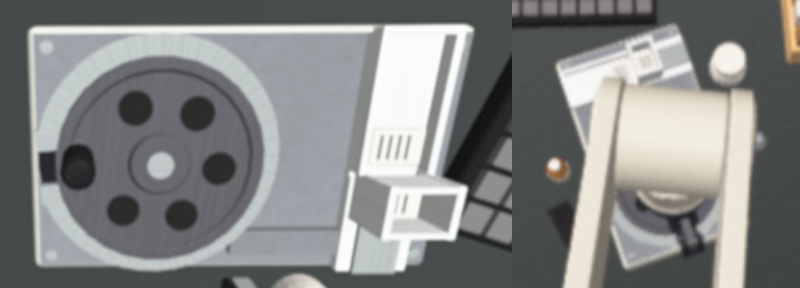

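The final view shows the cassette in the outfeed trough at (396,147). The knob at (78,166) is against the notch at (47,166), with its top at 128 mm as at the start, so the pin is down. The gripper is clear.

```bash
python3 -c "
from rig import r
print(r.sign_off())"
```

```text
the job is handed in; nothing more can be done
None
```

I turned the wheel one full turn clockwise and dispensed one cassette into the trough. The pin is back down in its notch; I held it against the far side for about a second at an estimated 7–8 N, let go, and handed the job in at about 23 s, with no verdict returned.

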